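# Index the dish table on by one hole

## Task

A culture dish stands on an indexing table whose plunger locks it into a ring of six holes. With the fingertips press the plunger's round black head down until its pin is out of the hole and, keeping it down, push it round to turn the table clockwise (seen from above) by one hole, a sixth of a turn; then let the plunger spring fully up so that its pin locks in that hole, and move away. Press gently, grip and lift nothing, keep the dish in its place on the table and leave the bottle, box and timer beside it alone.

Things in the scene. Friction and masses are not known exactly. Their poses are not given: they have to be found in the camera images.
- plunger_head (a point): Centre of the flat top of the plunger's head: a black round button 30 mm across and 8 mm thick, on an upright 10 mm stem that stands on the table 68 mm from the table's axis. The top is 82 mm above the worktop when the plunger is up. It travels with the table, and goes down as it is pressed. It is to be pressed from above, not gripped.
- plunger (a joint): How far the plunger is pressed in (m): 0 = fully up, 0.014 = at its stop. The spring pushes back with about 2 N at the start, 4.4 N at 8 mm, 6 N at the stop. The round-nosed 14 mm pin is out of the hole from 8 mm on; 10 to 13 mm is a good depth for turning. Let go within 2 degrees of a hole it centres itself and springs up to 0, farther off it stays about 7 mm down until the table is brought over the hole.
- dish_table (a joint): Turn of the table from its first hole (rad): 0 at the start, growing clockwise seen from above; the holes are 1.047 (60 degrees) apart, so the next one is at 1.047, with about 0.015 of play. The table turns lightly (under 1 N at the head) once the pin is out, and stays where it is left; with the pin in a hole it is locked.
- table_axis (a point): Point on the table's upright axis, on the table's top face, 42 mm above the worktop. The table is a dark disc 173 mm across, level with and inside a fixed pale metal ring (176 to 236 mm across, top 40 mm up, six 17 mm holes on a 202 mm circle) on a grey stand 240 mm across that is fixed to the worktop. The stand's place and heading vary.
- dish_center (a point): Centre of the clear round lidded dish, 93 mm across and 16 mm high, which lies loose on the middle of the table (its top 58 mm above the worktop) between three 9 mm high posts. It turns with the table.
- dropper_bottle: Brown glass bottle with a dark cap, 48 mm across, 85 mm high, loose on the worktop beside the stand; origin at the centre of its underside. To be left alone.
- card_box: Small pale card box, 40 x 62 x 28 mm, loose on the worktop; origin at the centre of its underside. To be left alone.
- timer: Square white bench timer, 66 x 66 x 20 mm, loose on the worktop; origin at the centre of its underside. To be left alone.
Mind the look-alikes: they are no part of the job. What is shaped like the part that bears dish_center but turquoise is not meant.

How it is judged (in metres and radians):
On the way, in this order (a step that is already met when the one before it is completed fails the run):
1. the plunger is pressed in until its pin is out of the first hole (value of joint plunger above 0.007 m and value of joint dish_table between -0.3 and 0.3 rad), for 0.1 s.
2. the plunger is kept pressed while the table passes midway between the two holes (value of joint plunger above 0.005 m and value of joint dish_table between 0.3 and 0.8 rad), for 0.1 s.
3. the plunger has sprung fully up with its pin in the next hole (value of joint dish_table between 1.0072 and 1.0872 rad and value of joint plunger below 0.003 m), for 0.2 s.
At the end, for the whole second after the job is handed in: The table stands one hole clockwise of its start (1.047 rad within 0.04) and is at rest, the plunger is up within 3 mm so that its pin is in the hole; the dish lies flat on the table within 6 mm of its axis; bottle, box and timer are within 15 mm of where they stood (all of step 3 and velocity of joint dish_table between -0.05 and 0.05 rad/s and horizontal distance between dish_center and table_axis below 0.006 m and angle between dish_center's own z axis and vertical below 0.06 rad and z of dish_center in the frame of table_axis below 0.012 m and distance of each of dropper_bottle, card_box, timer from where it was at the start of the episode below 0.015 m); the robot touches nothing.
It fails at once if the plunger is pressed with more than 40 N (contact force between the fingers and plunger above 40 N).
It fails at once if the plunger's head is taken between the fingers (the grasp point comes within 13 mm of the centre of its top) (distance between the grasp point and plunger_head below 0.013 m).
It fails at once if the dish is lifted by more than 10 mm or pushed off the middle of the table by more than 12 mm (z of dish_center in the frame of table_axis above 0.018 m or horizontal distance between dish_center and table_axis above 0.012 m).
It fails at once if bottle, box or timer is moved by more than 15 mm (distance of any of dropper_bottle, card_box, timer from where it was at the start of the episode above 0.015 m).
It also fails if it takes over 32 s, if anything falls off the work surface, if the arm or the gripper's body presses on something with over 40 N, if the wrist force passes 120 N, or if a joint passes its speed limit or range.

## Robot

A 7-joint arm with a two-finger parallel gripper is mounted at the origin on a cart in front of the work surface, level with it; the furniture and walls round the work are solid. World frame = base frame: x ahead of the robot, y to its left, z up, the work surface at z = 0. Lengths are in mm, angles in rad, forces in N, time in s.
With the tool pointing down it reaches from about 425 to 825 mm from the base axis. Payload 3.6 kg.
Tool frame: the origin (TCP) lies on the centre line of the jaws, within the pads' length; the fingertips stand 8 mm ahead of it and the grasp point (between the pads) lies 11 mm behind it (tcp_to_tips is the distance from the TCP to the fingertips, in mm); z points along the fingers, y is the line along which they close (so a half turn about z gives the same grasp; the last joint's range is limited). The gripper opens to 93 mm and grips with 3 to 60 N. Pads are 15 mm wide; open, the fingers measure 128 mm over their backs; the gripper's body (75 mm by 188 mm) begins 65 mm behind the grasp point.
Start: joints at [-1.329, 0.615, -0.013, 1.423, 0.008, 1.103, -0.04], TCP at [171.964, 626.81, 226.64] pointing down, gripper open.
Joint ranges: [-3.12, 3.12], [-0.3, 2.06], [-1.34, 1.32], [0.26, 2.42], [-1.36, 4.5], [0.01, 1.98], [-2.84, 2.84]. Speed limits (rad/s): [2.79, 2.79, 3.14, 3.14, 3.14, 3.14, 3.14].

## Interface

Orientations are given as [roll, pitch, yaw] about the fixed x, y, z axes, in that order (R = Rz(yaw) Ry(pitch) Rx(roll)).
In Python, from bench import move_to, move_l, movej, set_gripper, dwell, ik, get_obs, grab_frame, calibration, Unreachable, close_job, cut_out, pinpoint, tcp_to_tips gives the robot as it stands. Calls block until the motion is done:
- move_to(position, orientation): joint-space move of the TCP to a pose.
- move_l(position, v=150, rotation=None, f_stop=None): straight line of the TCP; rotation=None keeps the orientation; v is the mean speed in mm/s. With f_stop (N) it stops when the force on the tool has changed by that much, and returns True; else False.
- movej(angles): joint-space move.
- set_gripper(opening, grip_force=None): finger opening in mm; grip_force is the grip in N (None keeps the last); returns when the fingers have stopped.
- dwell(seconds).
- ik(position, orientation): joint angles nearest the present ones, or None.
- get_obs(): the state.
- grab_frame(name): name is "scene" or "top"; returns the picture (384x512x3 uint8, red, green, blue); there is no depth.
- calibration(name): a dict with "fx", "fy", "cx", "cy" (pixels), "R" (3x3) and "t" (3): a world point X has camera coordinates R X + t. Camera axes: x right, y down, z forward; pixel columns grow to the right and rows downward; lengths in mm; the calibration is good to about 2 mm. A picture is of the moment at which its call begins. calibration takes no time and is no camera call.
A pose or a line that the arm cannot do raises Unreachable and nothing moves.
- close_job(): hands the job in; it is judged then, once.
Trained networks look in the newest picture that a camera, given by its name, has taken for a name from the list of things; names that differ only in an ending like _2 or _b are one class to them, and where a whole thing is asked for, a point or a joint stands for the part that bears it (a point fixed in the world has none). Each returns a list of dicts, best first, with "confidence" (0 to 1); they miss things now and then, are a little off and sometimes report something else, mostly with a low value. They report only what shows in the picture. A call takes as long as a camera call. They do not tell look-alikes from the thing itself.
- cut_out(camera, query): "mask" (384x512 bool, what is visible of it) and "box" ([left, top, right, bottom] in pixels, round what is visible of it).
- pinpoint(camera, query): "at" ([column, row] in pixels: a listed point, or the origin of a listed thing).
The state is a dict: "time_s": time; "q": joint angles; "qvel": joint speeds; "tau": joint torques, N m; "ee_pos": TCP position; "eef_rot": TCP orientation; "force": force on the tool from outside, world axes, zero at the start; "torque": the same for the moment, N m; "finger_gap": finger opening in mm; "finger_force": force on a finger pad.
Only numpy, scipy, OpenCV 4.12 (cv2) and the standard library are available. Lean on these libraries where they do the work, as an engineer would, in place of code of your own. Each camera call takes 0.05 s, during which the arm holds its last target. There are 200 camera calls.

## Working session

There is one attempt and no reset: what is moved stays moved. The work goes in short steps, each a Python script; the robot and the scene stay as the last script left them, time stands still between calls to the robot, and variables do not carry over. Pictures are saved under pics/ and viewed, at most 10 in all, crops included, and the job is handed in when it is done.

```bash
mkdir -p pics; python3 - <<'E'
from bench import *
import cv2,numpy as np
for c in("top","scene"):
    f=grab_frame(c); cv2.imwrite(f"pics/{c}0.png",f[:,:,::-1])
    k=calibration(c); print(c,{a:np.round(k[a],3).tolist() for a in k})
    for q in("plunger_head","table_axis","dish_center","dropper_bottle","card_box","timer"):
        print(q,[(np.round(d["at"],1).tolist(),round(d["confidence"],2)) for d in pinpoint(c,q)])
o=get_obs();print(o["time_s"],o["eef_rot"],o["finger_gap"],tcp_to_tips)
E
```

```text
top {'fx': 407.582, 'fy': 407.582, 'cx': 253.866, 'cy': 192.31, 'R': [[-0.16, -0.987, -0.002], [-0.961, 0.156, -0.229], [0.226, -0.035, -0.973]], 't': [-43.328, 546.247, 992.545]}
plunger_head [([286.0, 221.8], 0.65)]
table_axis [([266.2, 203.1], 0.97)]
dish_center [([157.8, 193.0], 0.9), ([173.3, 239.3], 0.88), ([267.9, 208.1], 0.83), ([386.2, 197.1], 0.73), ([284.5, 221.6], 0.44)]
dropper_bottle [([340.8, 214.8], 0.53)]
card_box [([333.2, 158.1], 0.73)]
timer [([110.7, 221.8], 0.86)]
scene {'fx': 376.841, 'fy': 376.841, 'cx': 259.212, 'cy': 191.341, 'R': [[0.437, -0.899, 0.003], [-0.552, -0.271, -0.788], [0.71, 0.343, -0.615]], 't': [-350.296, 338.189, 673.2]}
plunger_head [([270.5, 228.5], 0.67)]
table_axis [([260.5, 221.7], 0.59)]
dish_center [([190.9, 181.1], 0.91), ([389.7, 279.5], 0.84), ([263.8, 219.4], 0.76), ([164.5, 211.0], 0.56)]
dropper_bottle [([330.1, 269.8], 0.97), ([357.7, 228.2], 0.37)]
card_box [([355.9, 229.2], 0.84), ([263.1, 221.0], 0.71)]
timer [([140.1, 186.1], 0.85)]
0.7 [-3.14152718e+00  1.93362165e-05  2.87385621e+00] 93.09655408931577 8.0
```

```bash
python3 - <<'E'
import cv2
f=cv2.imread("pics/top0.png");cv2.imwrite("pics/topc.png",cv2.resize(f[120:300,90:430],None,fx=2.3,fy=2.3,interpolation=cv2.INTER_CUBIC))
f=cv2.imread("pics/scene0.png");cv2.imwrite("pics/scenec.png",cv2.resize(f[140:340,120:440],None,fx=2.5,fy=2.5,interpolation=cv2.INTER_CUBIC))
E
```

```text
(no output)
```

View pics/topc.png

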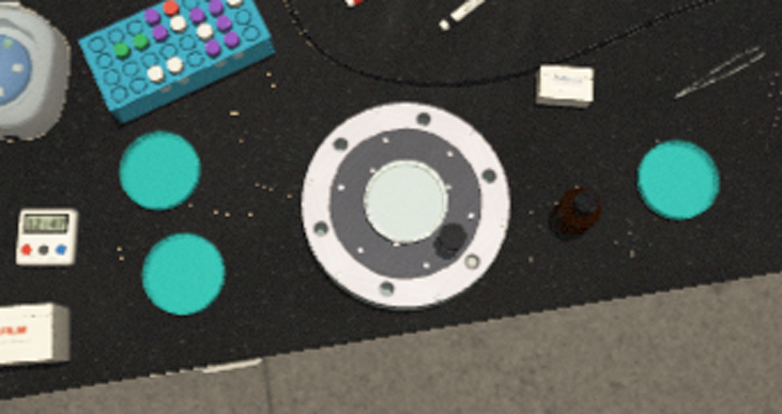

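View pics/scenec.png

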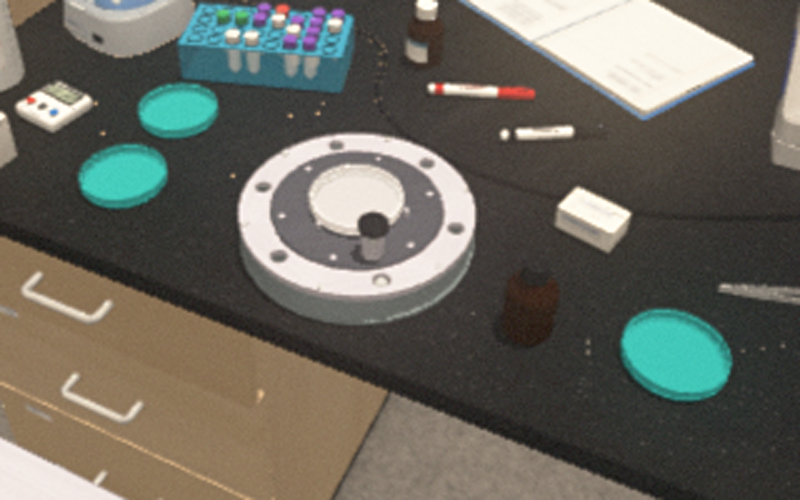

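The turquoise lids at top-camera (158,193), (173,239) and (386,197) are look-alikes. The clear dish at (268,208), in the middle of the dark table inside the pale ring, is the real one. The plunger's black head is at (286,222) top and (270,229) scene, next to the hole that holds its pin. The bottle is to the right at (341,212).

```bash
cat > h.py <<'E'
from bench import *
import cv2,numpy as np
def ray(c,p,z):
    k=calibration(c);R=np.array(k["R"]);t=np.array(k["t"])
    d=R.T@np.array([(p[0]-k["cx"])/k["fx"],(p[1]-k["cy"])/k["fy"],1]);o=-R.T@t
    return (o+d*(z-o[2])/d[2])[:2]
def ringfit(c,f):
    "holes/ring: outer rim circle of the pale ring at z=40"
    g=(f.min(2)>135).astype(np.uint8)
    n,l,s,_=cv2.connectedComponentsWithStats(g)
    ax=dict(top=(266,203),scene=(260,222))[c]
    cand=[i for i in range(1,n) if s[i,0]<ax[0]<s[i,0]+s[i,2] and s[i,1]<ax[1]<s[i,1]+s[i,3] and s[i,4]>500]
    i=max(cand,key=lambda i:s[i,4]) 
    cs,_=cv2.findContours((l==i).astype(np.uint8),cv2.RETR_EXTERNAL,cv2.CHAIN_APPROX_NONE)
    P=np.array([ray(c,p[0],40) for p in max(cs,key=len)])
    from scipy.optimize import least_squares
    r=least_squares(lambda v:np.hypot(P[:,0]-v[0],P[:,1]-v[1])-v[2],[*P.mean(0),118],loss="soft_l1")
    return r.x
E
python3 - <<'E'
from h import *
for c,ax,hd,hole,di in(("top",(266.2,203.1),(286,221.8),(90+472/2.3,120+262/2.3),(267.9,208.1)),("scene",(260.5,221.7),(270.5,228.5),(120+381/2.5,140+281/2.5),(263.8,219.4))):
    f=cv2.imread(f"pics/{c}0.png"); r=ringfit(c,f); A=ray(c,ax,42);H=ray(c,hd,82);O=ray(c,hole,40)
    print(c,"ring",r,"axis",A,"head",H,"hole",O)
    for X in(H,O):
        d=X-r[:2];print(np.hypot(*d),np.degrees(np.arctan2(d[1],d[0])))
    print("bottle",ray(c,dict(top=(340.8,214.8),scene=(330.1,269.8))[c],0),"box",ray(c,dict(top=(333.2,158.1),scene=(355.9,229.2))[c],0))
    m=cut_out(c,"plunger_head")
    for d in m[:2]:
        ys,xs=np.nonzero(d["mask"]);print(d["box"],d["confidence"],xs.mean(),ys.mean())
E
```

```text
top ring [ 492.19617711 -155.33006549  117.27453435] axis [ 503.31560828 -158.17264183] head [ 440.3152255  -196.63605612] hole [ 411.46824185 -218.84145539]
66.31604633286742 -141.4742935912517
102.71658180910113 -141.80667656105675
bottle [ 447.36825419 -355.18473932] box [ 608.70226481 -367.65669061]
[279.2, 217.9, 295.7, 237.0] 0.42 286.9920634920635 224.11111111111111
scene ring [ 491.80429307 -158.49917775  117.87887475] axis [ 490.84168771 -154.22010346] head [ 440.93486529 -203.60598548] hole [ 411.4291048  -222.90165581]
67.98766643119748 -138.43603702399406
102.99441766494975 -141.29574099070115
bottle [ 455.09036673 -351.37133832] box [ 615.84360298 -370.53594218]
[263.1, 225.7, 274.0, 256.3] 0.59 269.48591549295776 233.24647887323943
[127.5, 171.3, 156.3, 191.1] 0.53 141.56948228882834 182.2316076294278
```

```bash
cat >> h.py <<'E'
C=np.array([492.,-157.]);T0=-141.2
def pose(turn,z,off=0,r=68):
    a=np.radians(T0-turn)
    y=np.radians((T0-turn+off+180)%360-180)
    return [C[0]+r*np.cos(a),C[1]+r*np.sin(a),z],[np.pi,0,y]
E
python3 - <<'E'
from h import *
for off in(0,180,90,-90):
    for t,z in((0,200),(0,79),(30,79),(62,79),(62,200)):
        q=ik(*pose(t,z,off));print(off,t,z,None if q is None else np.round(q,2))
E
```

```text
0 0 200 [ 0.91  0.49 -0.77  1.92  0.42  0.91  2.18]
0 0 79 [ 0.46  0.58 -0.11  2.05  0.13  0.51  2.5 ]
0 30 79 [ 0.34  0.56 -0.02  2.12  0.03  0.46  2.02]
0 62 79 [ 0.14  0.55  0.15  2.15 -0.19  0.45  1.6 ]
0 62 200 [-0.13  0.38  0.52  2.02 -0.25  0.8   1.7 ]
180 0 200 [-0.13  0.47  0.74  1.94 -0.41  0.88 -0.06]
180 0 79 [ 0.05  0.63  0.5   2.07 -0.55  0.57  0.05]
180 30 79 [ 0.    0.6   0.48  2.13 -0.55  0.53 -0.52]
180 62 79 [-0.34  0.74  0.94  2.16 -0.95  0.73 -0.73]
180 62 200 [-0.4   0.48  0.94  2.03 -0.51  0.88 -1.15]
90 0 200 [-0.33  0.62  1.14  1.95 -0.67  1.01 -1.34]
90 0 79 [-0.2   0.78  0.94  2.07 -0.93  0.79 -1.13]
90 30 79 [-0.34  0.86  1.13  2.14 -1.07  0.9  -1.53]
90 62 79 [ 0.49  0.57 -0.35  2.14  0.4   0.5   2.57]
90 62 200 [ 1.01  0.57 -1.15  1.99  0.63  0.99  2.29]
-90 0 200 [-0.13  0.48  0.75  1.95 -0.42  0.88  1.51]
-90 0 79 [ 0.17  0.6   0.32  2.06 -0.36  0.53  1.42]
-90 30 79 [ 0.1   0.58  0.34  2.13 -0.39  0.49  0.89]
-90 62 79 [ 0.05  0.56  0.28  2.15 -0.33  0.47  0.18]
-90 62 200 [-0.48  0.55  1.1   2.03 -0.61  0.94  0.54]
```

```bash
python3 - <<'E'
from h import *
set_gripper(0)
move_to(*pose(0,200,180))
print(get_obs()["time_s"])
move_l(pose(0,108)[0],v=120)
o=get_obs();print(o["time_s"],o["ee_pos"],o["force"],o["finger_gap"])
f=[]
for c in("top","scene"):
    g=grab_frame(c); r=(slice(160,280),slice(200,360)); f.append(cv2.resize(g[r][:,:,::-1],None,fx=2.5,fy=2.5,interpolation=cv2.INTER_CUBIC))
cv2.imwrite("pics/near.png",np.hstack(f))
E
```

```text
5.3
6.2167 [ 439.40879041 -199.96702322  108.48320628] [-0.13850327 -0.34714642  0.31053318] 0.5295765504565825
```

View pics/near.png

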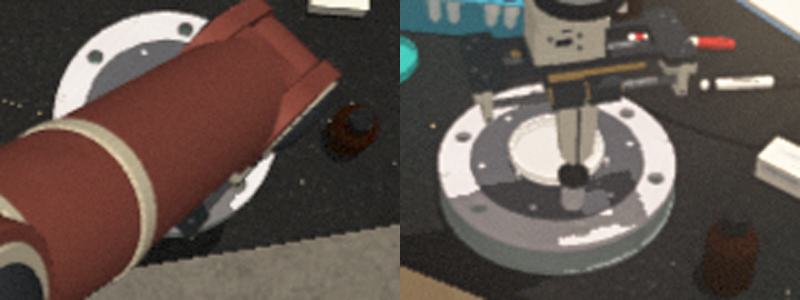

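The left half (top view) is mostly hidden by the arm. In the right half (scene view) the closed fingertips, at crop (575,160), are just above the black head at (573,175), and nothing else is near.

```bash
python3 - <<'E'
from h import *
s=move_l(pose(0,86)[0],v=25,f_stop=1.5)
o=get_obs();print(s,o["time_s"],o["ee_pos"],o["force"])
move_l(pose(0,78.5)[0],v=25); dwell(.2)
o=get_obs();print(o["time_s"],o["ee_pos"],o["force"])
for t in(10,20):
    p,r=pose(t,78.5,180); move_l(p,v=60,rotation=r)
    o=get_obs();print(t,o["time_s"],o["ee_pos"],o["force"])
g=grab_frame("scene"); cv2.imwrite("pics/turn.png",cv2.resize(g[160:280,180:340][:,:,::-1],None,fx=4,fy=4,interpolation=cv2.INTER_CUBIC))
E
```

```text
True 7.0583 [ 438.79561252 -199.45351123   87.99400087] [-0.03392092 -0.14147725  2.32254099]
7.7917 [ 438.95009558 -199.64887737   78.60193446] [-0.50786317 -0.08883284  5.28932783]
10 8.1417 [ 432.46514479 -189.66144498   78.56658177] [-0.97715778  1.00388277  3.96657991]
20 8.4917 [ 427.81870737 -178.9758214    78.51393158] [-1.02878646  1.24287156  4.60739334]
```

View pics/turn.png

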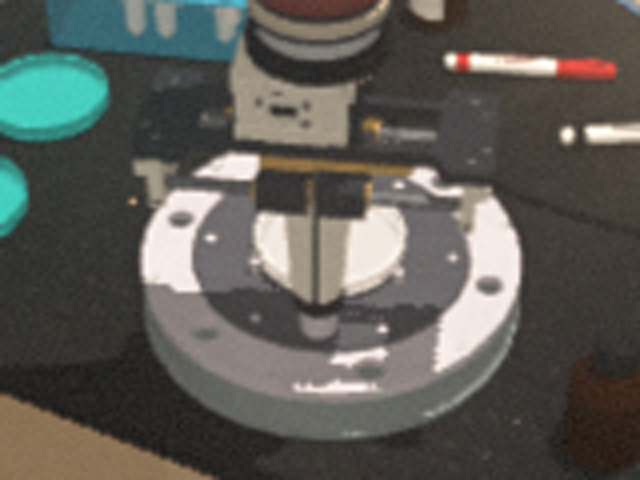

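The table is turning with the head. The stem is at crop (318,325), under the fingertips, and the vacated hole shows at (370,370).

```bash
python3 - <<'E'
from h import *
p=ray("scene",(180+318/4,160+325/4),58);d=p-C;print(np.hypot(*d),np.degrees(np.arctan2(d[1],d[0])),"want",T0-20)
for t in(30,40,50,60):
    p,r=pose(t,78.5,180); move_l(p,v=50,rotation=r)
    o=get_obs();print(t,o["time_s"],o["ee_pos"],o["force"])
g=grab_frame("scene"); cv2.imwrite("pics/turn2.png",cv2.resize(g[160:280,180:340][:,:,::-1],None,fx=4,fy=4,interpolation=cv2.INTER_CUBIC))
E
```

```text
83.71542776272639 -157.91103417195646 want -161.2
30 8.925 [ 425.02711439 -167.56185963   78.52385486] [0.10258048 0.52292848 4.36534865]
40 9.3083 [ 424.21100988 -155.76203553   78.52795853] [-0.24207002  0.56716598  4.13542089]
50 9.6917 [ 425.39712833 -144.02984269   78.53112205] [-0.20467038  0.66118772  4.90298855]
60 10.075 [ 428.60792817 -132.66406352   78.52664817] [-0.14946696 -0.04340429  4.39653339]
```

View pics/turn2.png

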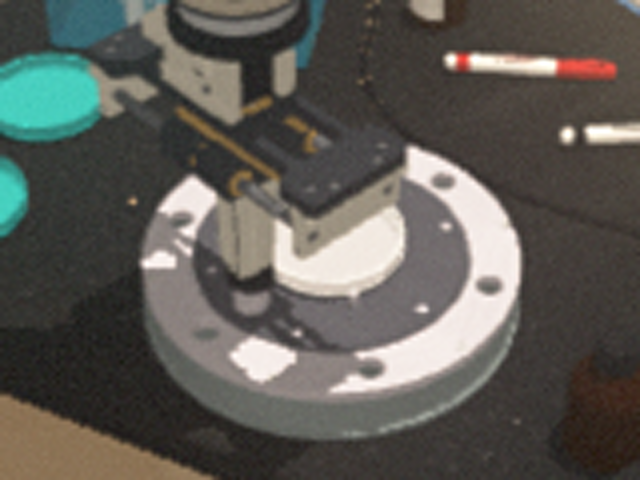

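The fingers are at 60°. The stem, at crop (250,300), is in line with the next hole at (205,333). I'll let it up slowly and use the force to see whether the head follows.

```bash
python3 - <<'E'
from h import *
for z in(81,82.5,84,86,88):
    move_l(pose(60,z)[0],v=15);dwell(.1)
    o=get_obs();print(z,o["time_s"],np.round(o["force"],2))
E
```

```text
81 10.5417 [1.75 0.7  4.23]
82.5 10.8917 [ 0.13 -0.7   4.52]
84 11.2417 [ 0.04 -0.93  3.22]
86 11.625 [0.67 0.63 2.83]
88 12.0083 [0.39 1.41 2.45]
```

The spring force holds at 2.45 N with only 2 mm of depth left, so the pin has entered the hole. Now I'll move away and check.

```bash
python3 - <<'E'
from h import *
move_l(pose(60,95)[0],v=20);dwell(.2)
o=get_obs();print(o["time_s"],np.round(o["force"],2))
move_l(pose(60,200)[0],v=150)
move_to([520,150,260],[np.pi,0,0])
print(get_obs()["time_s"])
fs=[]
for c in("top","scene"):
    g=grab_frame(c);fs.append(cv2.resize(g[150:290,195:335][:,:,::-1],(400,400),interpolation=cv2.INTER_CUBIC))
    for q,z in(("plunger_head",82),("dish_center",50)):
        for d in pinpoint(c,q)[:4]:
            p=ray(c,d["at"],z);e=p-C;print(c,q,np.round(d["at"]),round(d["confidence"],2),np.round(p),np.hypot(*e).round(1),np.degrees(np.arctan2(e[1],e[0])).round(1)%360-360-T0)
cv2.imwrite("pics/end.png",np.hstack(fs))
E
```

```text
12.7083 [ 0.55  0.36 -0.5 ]
14.7167
top plunger_head [259. 232.] 0.56 [ 425. -126.] 73.9 -63.900000000000006
top dish_center [386. 198.] 0.97 [ 466. -469.] 313.1 46.5
top dish_center [171. 240.] 0.9 [446.  98.] 259.1 -118.5
top dish_center [268. 205.] 0.75 [ 495. -160.] 4.5 94.80000000000001
top dish_center [156. 194.] 0.61 [572. 124.] 292.4 -144.60000000000002
scene plunger_head [239. 224.] 0.5 [ 423. -132.] 73.7 -58.60000000000002
scene dish_center [260. 218.] 0.93 [ 496. -151.] 7.0 -165.0
scene dish_center [167. 212.] 0.91 [410.  72.] 243.0 -109.10000000000002
scene dish_center [388. 283.] 0.68 [ 432. -479.] 327.3 40.599999999999966
scene dish_center [194. 185.] 0.66 [538.  75.] 236.6 -139.90000000000003
```

View pics/end.png

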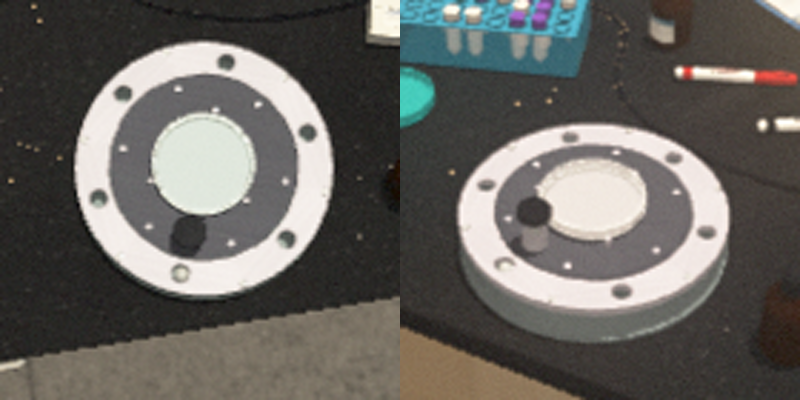

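The pin fills the next hole clockwise, at (180,272) in the top half and (505,265) in the scene half. The head is fully up, the dish is still centred between its posts, and the bottle hasn't moved.

```bash
python3 -c "
from bench import *
print(close_job())"
```

```text
the job is handed in; nothing more can be done
None
```

I turned the table one hole clockwise; the camera check shows the plunger up with its pin in the next hole and the dish still centred, and the job is handed in (no verdict was returned).

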